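Open the double-door stationery cupboard and put the stapler away

ROBOT

A 6-joint arm with a two-finger parallel gripper is mounted at the origin on the work surface. World frame = base frame: x ahead of the robot, y to its left, z up, the work surface at z = 0. Lengths are in m, angles in rad, forces in N, time in s.
With the tool pointing down it reaches from about 0.325 to 0.9 m from the base axis. Payload 6.1 kg.
Tool frame: the origin (TCP) lies between the finger pads; the fingertips stand 14 mm ahead of it and the grasp point (between the pads) lies 5 mm behind it; z points along the fingers, y is the line along which they close (so a half turn about z gives the same grasp; the last joint's range is limited). The gripper opens to 87 mm and grips with 3 to 60 N. Pads are 19 mm wide; open, the fingers measure 117 mm over their backs; the gripper's body (75 mm by 190 mm) begins 51 mm behind the grasp point.
Start: joints at [-1.404, 0.22, 1.526, -0, 1.395, -0.126], TCP at [0.18, -0.598, 0.237] pointing down, gripper open.
Joint ranges: [-2.98, 2.98], [-0.91, 2.08], [0.09, 2.57], [-1.24, 4.39], [0.2, 2.65], [-2.68, 2.68]. Speed limits (rad/s): [2.57, 2.57, 3.01, 3.14, 3.14, 3.14].

INTERFACE

Orientations are given as a 3x3 rotation matrix whose columns are the frame's x, y, z axes.
In Python, from plant import get_obs, snapshot, camera_info, job_done gives the robot as it stands.
- The arm moves only by the tool move_arm, never from a script. Its arguments are lists of equal length, an entry for each row: "linear": the shift along the tool's x, y, z in mm, a list of three; "dr": the turn, a rotation vector about the tool's x, y, z in rad, a list of three. A call has 1 to 20 rows; each row is the pose to reach, as a shift and turn from the pose commanded when the call began, along the tool's axes at that moment; what a row does not reach only later rows make up. A row lasts 1/10 s, in which the tool goes at most 50 mm and 8.59 degrees, less where a joint would pass 70% of its speed; a pose out of reach is approached as far as the arm can. A call with a gripper value outside its range is refused whole. "hand" is the opening in per cent of the stroke, from 0 (shut) to 100 (fully open), set as the call begins (left out, the last holds). The fingers move at their own pace and stop on an object; "squeeze" is the grip in N (left out, the last holds). Time passes only in rows, so rows that repeat a pose let the fingers close. It gives the time, the measured TCP pose, the force, the opening and the grip force at its end, in the units of the state.
- get_obs(): the state, without advancing time (a new reading comes with each control period).
- snapshot(name): name is "scene" or "side" or "wrist"; returns the picture (480x640x3 uint8, blue, green, red); there is no depth.
- camera_info(name): a dict with "fov_y" (degrees; the focal length in pixels is half the picture's height over the tangent of half this angle, whatever the lens; pixels are square), "cx", "cy" (the principal point, pixels), "R" (3x3) and "t" (3): a world point X has camera coordinates R X + t. Camera axes: x right, y down, z forward; pixel columns grow to the right and rows downward; lengths in m; the calibration is good to about 2 mm. A picture is of the moment at which its call begins: read the wrist's pose just before it. camera_info takes no time and is no camera call; for the wrist camera it gives the pose at the moment of the call.
- job_done(): hands the job in; it is judged then, once.
The state is a dict: "time": time; "joint_pos": joint angles; "joint_velocities": joint speeds; "effort": joint torques, N m; "position": TCP position; "tool_rot": TCP orientation; "force": force on the tool from outside, world axes, zero at the start; "moment": the same for the moment, N m; "finger_gap": finger opening in m; "grip_force": force on a finger pad.
Only numpy, scipy, OpenCV 4.12 (cv2) and the standard library are available. Lean on these libraries where they do the work, as an engineer would, in place of code of your own. Each camera call takes 0.05 s, during which the arm holds its last target. There are 200 camera calls.

TASK

Put the stapler away in the low steel cupboard on the desk: swing its right-hand leaf wide open, lift the bolt that this uncovers on the edge of the left-hand leaf, swing that leaf wide open too and draw the inner tray all the way out. One of the tray's two compartments has the hole punch in it; set the stapler down on its base in the other one, without dropping it, and leave both leaves open and the tray out, as more is to go in. Do not disturb the other things in the cupboard or on the desk.

Things in the scene. Friction and masses are not known exactly. Their poses are not given: they have to be found in the camera images.
- cupboard_front (a point): White sheet-steel cupboard, 400 mm wide, 270 deep, 210 high, facing the robot. This point: middle of its body's front edge, at desk height. x points into the cupboard, y to its left as the robot sees it, z up. Two leaves 24 mm thick cover the front, 28 to 207 mm above the desk, nothing above them; below them a 25 mm high plinth stands out 30 mm. Its top sheet lies 205 to 210 mm up.
- active_leaf (a joint): Opening angle (rad) of the right-hand (active) leaf: 0 shut, 1.75 fully open, wide open from 1.35; may start ajar by up to 0.1. Swings towards the robot about an upright pin at the cupboard's right front edge and stays where left (friction about 0.12 N m). Shut, it laps over the left leaf's set-back edge and the bolt there.
- passive_leaf (a joint): Opening angle (rad) of the left-hand (passive) leaf: 0 shut, 1.75 fully open, wide open from 1.35; pin at the cupboard's left front edge. Held shut by the right leaf's lap and by the bolt. Friction as the other leaf.
- active_leaf_handle (a point): Handle of the right-hand leaf: upright round steel bar 10 mm thick, its axis 35 mm off the leaf's face (59 mm in front of the pin's plane), 165 mm from the pin. This point: on the axis, 30 mm below the leaf's upper edge. The bar runs 7 to 97 mm below that edge, with stays to the leaf at 24 and 80 mm. Axes turn with the leaf: x square to it, inwards.
- active_leaf_hinge (a point): Pin of the right-hand leaf, at the height of its upper edge.
- passive_leaf_handle (a point): Handle of the left-hand leaf, a mirror image of the other.
- passive_leaf_hinge (a point): Pin of the left-hand leaf, at the height of its upper edge.
- flush_bolt (a joint): Lift of the flush bolt on the left-hand leaf (m): 0 shot down into the plinth, 0.022 fully lifted; from 0.015 it is clear of the plinth. It stays where it is left (about 4 N of friction) and moves with the leaf.
- bolt_knob (a point): Centre of the bolt's steel thumb knob, 14 mm deep, 12 wide, 20 high; bolt down, 26 mm below the leaf's upper edge. It stands on the left leaf's set-back flange (68 mm wide, face 8 mm behind this point; leaf fronts 12 mm before it). Beside it 35 mm clear to the step where the left leaf gets thick; free on the other side and above. 240 mm from the left pin. Axes turn with the leaf: x inwards.
- tray (a joint): How far the pull-out tray is drawn out towards the robot (m): 0 home, 0.16 at its stop. About 3 N of friction; stays where it is left. It counts as out from 0.13. It runs into a leaf that is not open.
- tray_front (a point): Middle of the top edge of the tray's front wall, 75 mm above the desk. Wall 352 mm wide, 6 thick, 4 mm behind the cupboard's front edge when home. No handle: the tray is drawn by hooking behind this wall, at any place off the middle; the 60 mm of floor behind it are bare. The cupboard's top sheet is 130 mm above the wall. Axes as the cupboard's.
- tray_floor (a point): Middle of the tray's inner floor, 49 mm above the desk. Tray 230 mm deep, 352 wide; walls 26 mm above the floor, sides 4 mm thick; a 4 mm wall from front to back in the middle makes a left and a right compartment, each 170 mm wide. Axes as the cupboard's.
- bay_left (a point): A point on the floor of the left compartment, half-way across it and 64 mm behind the front wall's inner face, clear of whatever stands farther back. Moves with the tray.
- bay_right (a point): The same point in the right compartment.
- stapler_center (a point): Centre (28 mm above its underside) of a black desk stapler lying on the desk to the right of the cupboard, 120 mm long, 36 wide, 56 high. x runs along its length (towards the nose), z up. Above this point its lever arm is 34 mm wide, 36 to 53 mm above the underside; below that a 22 mm wide magazine (26 to 36 mm up), then a gap over the base.
- punch_center (a point): Centre (29 mm up) of a desk hole punch, 100 mm deep, 106 wide, 60 high, standing in one compartment, towards its back.
- staple_box_center (a point): Centre of a small carton of staples, 50 x 38 x 28 mm high, standing in the other compartment, towards its back (40 mm or more behind bay_left or bay_right).
- mug: White mug, 80 mm across, 92 high, on the desk to the left. Leave it alone. Origin under its centre.
- pencil_pot: Concrete pot with pens, 80 mm across, 180 high, to the right of the cupboard. Leave it alone. Origin under its centre.
- tealight_glass: Glass with a tea light, 62 mm across, 55 high, on the desk close to the cupboard's right side. Leave it alone. Origin under its centre.
- tealight_glass2: The same kind of glass, on top of the cupboard. Leave it alone.
- pillar_candle: White candle, 60 mm across, 77 high, on top of the cupboard. Leave it alone.
Mind the look-alikes: they are no part of the job. What is shaped like the part that bears stapler_center but blue or red is not meant.

How it is judged:
By the outcome, as a careful person would: the job done as asked, in the order asked, and still so for the second after the job is handed in, with the robot touching nothing.
It also fails if it takes over 72 s, if anything falls off the work surface, if the arm or the gripper's body presses on something with over 40 N, if the wrist force passes 120 N, or if a joint passes its speed limit or range.

## Working session

There is one attempt and no reset: what is moved stays moved. The work goes in short steps, Python scripts to look and compute and a tool call to move; the robot and the scene stay as the last step left them, time stands still between calls to the robot, and variables do not carry over. Pictures are saved under pics/ and viewed, at most 10 in all, crops included, and the job is handed in when it is done.

Besides the shell and the picture viewer there is one more tool, called after "Emit:" as a command line: name --argument value ..., lists and objects as JSON in quotes. move_arm: Moves the arm, as the interface text tells. Its arguments: {"type":"object","properties":{"linear":{"type":"array"},"dr":{"type":"array"},"hand":{"type":"number"},"squeeze":{"type":"number"}},"required":["linear","dr"]}

```bash
mkdir -p pics; ls; python3 - <<'E'
from plant import *
import cv2,numpy as np
for n in("scene","side"):
    c=camera_info(n);print(n,c);cv2.imwrite(f"pics/{n}0.png",snapshot(n))
o=get_obs();print(o["time"],o["position"],o["tool_rot"],o["force"],o["finger_gap"])
E
```

```text
pics
scene {'fov_y': 42.21068175605417, 'cx': 318.9310909244414, 'cy': 227.33681785054173, 'R': array([[ 0.19589377, -0.9806238 ,  0.00161249],
       [-0.92820594, -0.18595246, -0.32226607],
       [ 0.31632163,  0.06163319, -0.94664776]]), 't': array([-0.07124873,  0.53600634,  1.64494391])}
side {'fov_y': 46.07813256702084, 'cx': 319.35202451977204, 'cy': 244.8132902355067, 'R': array([[ 0.99416805,  0.10763307, -0.00670917],
       [ 0.10068199, -0.94865494, -0.29986155],
       [-0.03863971,  0.29743728, -0.95395914]]), 't': array([-5.15986439e-01,  9.37815923e-04,  1.57407213e+00])}
0.1 [ 0.18029477 -0.59786857  0.23554026] [[ 9.57443840e-01  2.88619503e-01 -2.75664864e-04]
 [ 2.88619537e-01 -9.57442292e-01  1.73780539e-03]
 [ 2.37631328e-04 -1.74341333e-03 -9.99998452e-01]] [-0.44834969  0.45201346 -0.40194612] 0.08691651855869616
```

View pics/scene0.png

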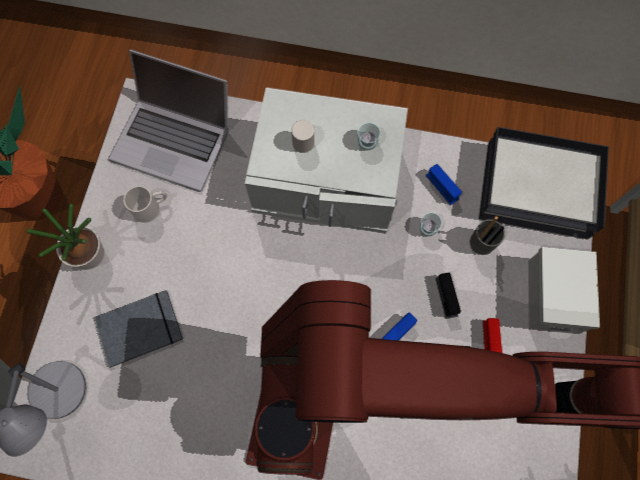

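View pics/side0.png

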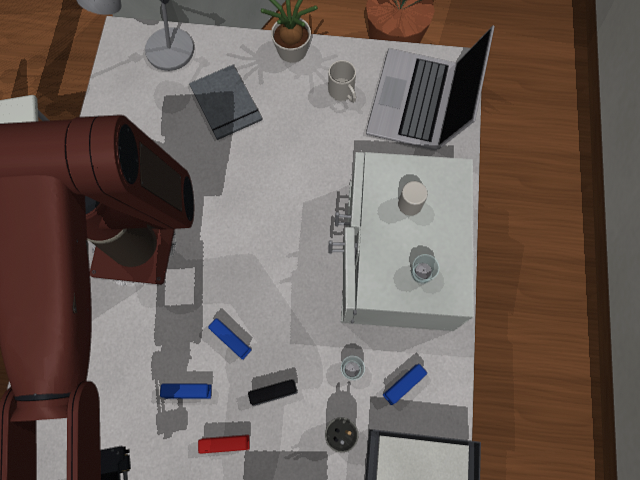

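Stapler candidates, scene pixels: blue (400,327), blue (444,183), red (493,335), black (448,294). The side view adds another blue at (186,391). The black one, at scene (448,294) and side (272,391), fits the description. I'll check it in one close composite crop together with the cupboard.

```bash
cat > h.py <<'E'
import numpy as np,cv2
from plant import *
def K(c):
    f=240/np.tan(np.radians(c["fov_y"])/2);return np.array([[f,0,c["cx"]],[0,f,c["cy"]],[0,0,1]])
def back(c,uv,z):
    d=c["R"].T@np.linalg.solve(K(c),[uv[0],uv[1],1]);o=-c["R"].T@c["t"];return o+d*(z-o[2])/d[2]
def proj(c,X):
    p=K(c)@(c["R"]@np.asarray(X,float)+c["t"]);return p[:2]/p[2]
def crop(im,x0,y0,w,h,s):
    o=cv2.resize(im[y0:y0+h,x0:x0+w],None,fx=s,fy=s,interpolation=cv2.INTER_CUBIC)
    return o
E
python3 - <<'E'
from h import *
a=cv2.imread("pics/scene0.png");b=cv2.imread("pics/side0.png")
o=np.zeros((600,800,3),np.uint8)
o[:360,:400]=crop(a,240,80,200,180,2)
o[:400,400:800]=crop(b,320,140,200,200,2)
o[360:600,:400]=crop(a,395,200,100,60*2,4)[-240:]  # y 260..320
o[400:600,400:800]=crop(b,230,360,100,50,4)
cv2.imwrite("pics/c1.png",o)
E
```

```text
(no output)
```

View pics/c1.png

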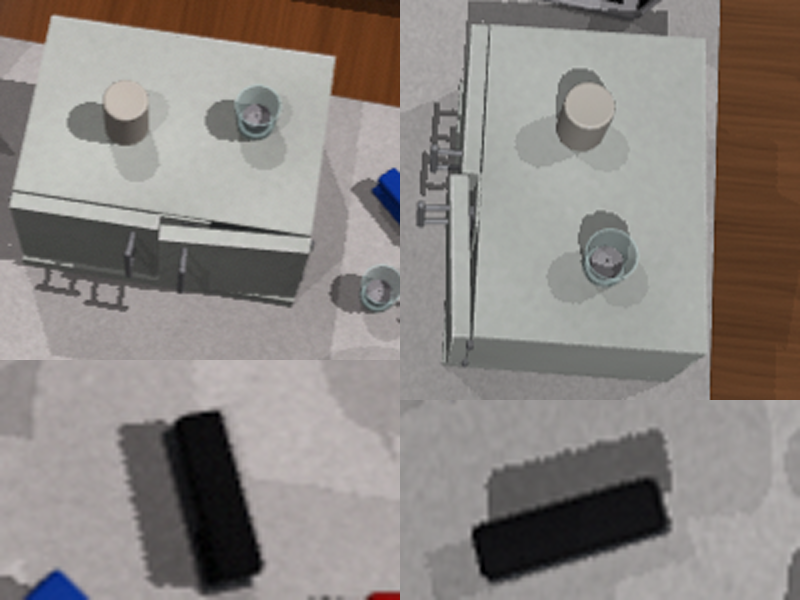

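The close crop shows the black stapler as the target, with its top corners readable in both views. The cupboard's right leaf stands slightly ajar.

```bash
python3 - <<'E'
from h import *
np.set_printoptions(precision=4,suppress=True)
S=camera_info("scene");D=camera_info("side")
print("cams",-S["R"].T@S["t"],-D["R"].T@D["t"])
s=lambda X,Y:(240+X/2,80+Y/2); d=lambda X,Y:(320+(X-400)/2,140+Y/2)
for n,p in dict(BL=(54,17),BR=(334,57)).items(): print("scene",n,back(S,s(*p),.21))
for n,p in dict(BL=(705,38),BR=(706,355),FL=(489,26),FR=(472,338),leafLf=(471,25),leafLin=(463,172),actInF=(450,176),actInB=(471,176)).items(): print("side",n,back(D,d(*p),.208))
for n,p in dict(leafL=(12,203),leafLend=(159,216),actIn=(161,239),actOut=(310,249)).items(): print("scene",n,back(S,s(*p),.207))
print("handles side", back(D,d(420,208),.2),back(D,d(434,152),.2))
print("handles scene", back(S,s(183,250),.2),back(S,s(131,234),.2))
s2=lambda X,Y:(395+X/4,260+(Y-360)/4); d2=lambda X,Y:(230+(X-400)/4,360+(Y-400)/4)
for p in [(178,418),(220,412),(260,572),(208,582)]: print("st scene",back(S,s2(*p),.053))
for p in [(474,527),(655,480),(669,528),(489,579)]: print("st side",back(D,d2(*p),.053))
for n,p in dict(glass=(352,370)).items(): print(n,back(D,p,.0))
print("pot",back(D,(342,434),.18), "mug",back(D,(342,78),.09))
E
```

```text
cams [-0.0088 -0.0716  1.73  ] [ 0.5737 -0.4118  1.4984]
scene BL [0.8724 0.25   0.21  ]
scene BR [ 0.887  -0.1432  0.21  ]
side BL [0.8797 0.2559 0.208 ]
side BR [ 0.8916 -0.1463  0.208 ]
side FL [0.6086 0.2442 0.208 ]
side FR [ 0.6225 -0.1552  0.208 ]
side leafLf [0.5859 0.2432 0.208 ]
side leafLin [0.5937 0.0463 0.208 ]
side actInF [0.5785 0.0395 0.208 ]
side actInB [0.6038 0.0422 0.208 ]
scene leafL [0.588  0.2425 0.207 ]
scene leafLend [0.6081 0.0476 0.207 ]
scene actIn [0.5766 0.0387 0.207 ]
scene actOut [ 0.6012 -0.1555  0.207 ]
handles side [ 0.5464 -0.0022  0.2   ] [0.5562 0.0712 0.2   ]
handles scene [0.5698 0.0078 0.2   ] [0.5785 0.0794 0.2   ]
st scene [ 0.4816 -0.318   0.053 ]
st scene [ 0.4916 -0.346   0.053 ]
st scene [ 0.3854 -0.3872  0.053 ]
st scene [ 0.3716 -0.3534  0.053 ]
st side [ 0.3813 -0.36    0.053 ]
st side [ 0.4897 -0.3197  0.053 ]
st side [ 0.5018 -0.3476  0.053 ]
st side [ 0.395  -0.3898  0.053 ]
glass [ 0.6342 -0.2749  0.    ]
pot [ 0.6175 -0.4321  0.18  ] mug [0.5273 0.5355 0.09  ]
```

```bash
cat >> h.py <<'E'
from scipy.spatial.transform import Rotation as Ro
np.set_printoptions(precision=4,suppress=True)
def down(yaw,tilt=0,ax=None):  # tool z down, tool x at yaw; then tilted about world axis ax
    R=Ro.from_euler("z",yaw)*Ro.from_matrix(np.diag([1.,-1,-1]))
    return Ro.from_rotvec(np.array(ax)*tilt)*R if ax is not None else R
def go(targets,p0=None,R0=None):
    o=get_obs()
    p0=o["position"] if p0 is None else p0
    R0=Ro.from_matrix(o["tool_rot"]) if R0 is None else R0
    for p,R in targets:
        print("lin",(1000*R0.inv().apply(np.array(p)-p0)).round(1).tolist(),"dr",(R0.inv()*R).as_rotvec().round(3).tolist())
yc=0.033; F=np.array([.6155,.0445,0])
def C(x,y,z): return F+Ro.from_euler("z",yc).apply([x,y,z])  # cupboard -> world
def handle(th,side=-1,r=.165,n=.059):  # world xy of a handle, side -1 right, +1 left
    return C(-r*np.sin(th)-n*np.cos(th), side*(.2-r*np.cos(th)+n*np.sin(th)),.0)
E
python3 - <<'E'
from h import *
print(handle(0),handle(.06),handle(1.65),handle(0,1),handle(1.65,1),"knob",C(-.012,-.04,.181))
go([((.49,0,.30),down(yc+.06))])
E
```

```text
[0.5577 0.0076 0.    ] [0.548  0.0034 0.    ] [ 0.4647 -0.2325  0.    ] [0.5554 0.0775 0.    ] [0.4468 0.3109 0.    ] knob [0.6048 0.0041 0.181 ]
lin [469.1, -483.2, -63.5] dr [-0.002, -0.0, 0.2]
```

Emit:
move_arm --linear '[[0,0,-60],[469,-483,-63],[469,-483,-63],[469,-483,-63],[469,-483,-63],[469,-483,-63],[469,-483,-63],[469,-483,-63],[469,-483,-63],[469,-483,-63],[469,-483,-63],[469,-483,-63],[469,-483,-63],[469,-483,-63],[469,-483,-63],[469,-483,-63],[469,-483,-63],[469,-483,-63],[469,-483,-63],[469,-483,-63]]' --dr '[[0,0,0],[0,0,0.2],[0,0,0.2],[0,0,0.2],[0,0,0.2],[0,0,0.2],[0,0,0.2],[0,0,0.2],[0,0,0.2],[0,0,0.2],[0,0,0.2],[0,0,0.2],[0,0,0.2],[0,0,0.2],[0,0,0.2],[0,0,0.2],[0,0,0.2],[0,0,0.2],[0,0,0.2],[0,0,0.2]]' --hand 50

```text
time: 2.1
position: [0.4898, -0.0016, 0.2996]
tool_rot: [[0.996, 0.091, 0.0], [0.091, -0.996, -0.0], [0.0, 0.0, -1.0]]
force: [0.5, -0.3, 0.4]
finger_gap: 0.0435
grip_force: 0.0
```

```bash
python3 - <<'E'
from h import *
o=get_obs();print(o["time"],o["position"],o["joint_pos"],o["force"],o["finger_gap"])
c=camera_info("wrist");print(-c["R"].T@c["t"],c["R"],c["fov_y"])
cv2.imwrite("pics/w1.png",snapshot("wrist"))
np.savez("w1.npz",**c)
for n,p in dict(hA=[*handle(.06)[:2],.2],hP=[*handle(0,1)[:2],.2],knob=C(-.012,-.04,.191)).items(): print(n,proj(c,p))
E
```

```text
2.1 [ 0.4898 -0.0016  0.2996] [-0.1643 -0.1448  1.7848 -0.0001  1.5015  1.3155] [ 0.4658 -0.2822  0.3562] 0.04348878784711441
[0.5722 0.0058 0.4482] [[ 0.0908 -0.9959 -0.0008]
 [-0.9503 -0.0869  0.2989]
 [-0.2978 -0.0264 -0.9543]] 61.8556667568191
hA [320.8727 156.9417]
hP [198.7892 133.0937]
knob [328.4696  57.6038]
```

View pics/w1.png

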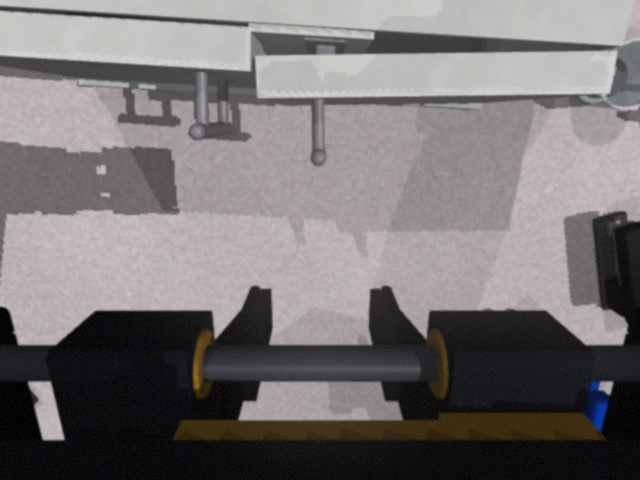

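The wrist view shows the active handle top at (318,157) and the passive one at (198,130). Both are within 3 px of my cupboard model, and the bolt knob is visible at about (325,45). The model is good enough to reach.

```bash
python3 - <<'E'
from h import *
c=np.load("w1.npz")
print(back(c,(318,156),.2),back(c,(198,130),.2), back(c,(257,57),.207),back(c,(614,52),.207),back(c,(0,17),.207),back(c,(249,26),.207))
h=back(c,(318,156),.2)
th0=.06
go([((h[0],h[1],.235),down(yc+th0)),((h[0],h[1],.187),down(yc+th0))])
# arc from the grasp pose
R0=down(yc+th0);p0=np.array([*handle(th0)[:2],.187])
for th in np.linspace(th0,1.66,21)[1:]: go([((*handle(th)[:2],.187),down(yc+th))],p0,R0)
E
```

```text
[0.5484 0.0052 0.2   ] [0.5571 0.078  0.2   ] [0.5995 0.0435 0.207 ] [ 0.6198 -0.1518  0.207 ] [0.6067 0.182  0.207 ] [0.6145 0.0485 0.207 ]
lin [58.9, -1.3, 64.7] dr [0.0, -0.0, -0.002]
lin [58.9, -1.3, 112.7] dr [0.0, -0.0, -0.002]
lin [-13.0, 5.2, 0.0] dr [0.0, 0.0, -0.08]
lin [-25.5, 11.5, 0.0] dr [0.0, 0.0, -0.16]
lin [-37.5, 18.8, 0.0] dr [0.0, 0.0, -0.24]
lin [-48.9, 26.9, 0.0] dr [0.0, 0.0, -0.32]
lin [-59.6, 36.0, 0.0] dr [0.0, 0.0, -0.4]
lin [-69.5, 45.9, 0.0] dr [0.0, 0.0, -0.48]
lin [-78.6, 56.5, 0.0] dr [0.0, 0.0, -0.56]
lin [-86.9, 67.9, 0.0] dr [0.0, 0.0, -0.64]
lin [-94.2, 79.9, 0.0] dr [0.0, 0.0, -0.72]
lin [-100.5, 92.4, 0.0] dr [0.0, 0.0, -0.8]
lin [-105.8, 105.3, 0.0] dr [0.0, 0.0, -0.88]
lin [-110.0, 118.7, 0.0] dr [0.0, 0.0, -0.96]
lin [-113.2, 132.4, 0.0] dr [0.0, 0.0, -1.04]
lin [-115.2, 146.2, 0.0] dr [0.0, 0.0, -1.12]
lin [-116.2, 160.2, 0.0] dr [0.0, 0.0, -1.2]
lin [-116.0, 174.2, 0.0] dr [0.0, 0.0, -1.28]
lin [-114.7, 188.2, 0.0] dr [0.0, 0.0, -1.36]
lin [-112.3, 202.0, 0.0] dr [0.0, 0.0, -1.44]
lin [-108.8, 215.5, 0.0] dr [0.0, 0.0, -1.52]
lin [-104.2, 228.8, 0.0] dr [0.0, 0.0, -1.6]
```

Emit:
move_arm --linear '[[59,-1,30],[59,-1,65],[59,-1,90],[59,-1,112],[59,-1,112],[59,-1,112]]' --dr '[[0,0,0],[0,0,0],[0,0,0],[0,0,0],[0,0,0],[0,0,0]]'

```text
time: 2.75
position: [0.5486, 0.0055, 0.1879]
tool_rot: [[0.996, 0.092, -0.0], [0.092, -0.996, 0.0], [-0.0, -0.0, -1.0]]
force: [0.2, -0.6, 0.5]
finger_gap: 0.0437
grip_force: 0.0
```

Emit:
move_arm --linear '[[0,0,0],[0,0,0],[0,0,0],[0,0,0],[0,0,0]]' --dr '[[0,0,0],[0,0,0],[0,0,0],[0,0,0],[0,0,0]]' --hand 0 --squeeze 12

```text
time: 3.25
position: [0.5488, 0.0059, 0.1879]
tool_rot: [[0.996, 0.093, 0.001], [0.093, -0.996, -0.0], [0.001, 0.0, -1.0]]
force: [-0.1, 0.6, -0.4]
finger_gap: 0.0115
grip_force: 0.0
```

Emit:
move_arm --linear '[[0,0,0],[0,0,0],[-6.5,2.5,0],[-13,5,0],[-19,8,0],[-25.5,11.5,0],[-31.5,15,0],[-37.5,19,0],[-43,23,0],[-49,27,0],[-54,31.5,0],[-59.5,36,0],[-64.5,41,0],[-69.5,46,0],[-74,51,0],[-78.5,56.5,0]]' --dr '[[0,0,0],[0,0,0],[0,0,-0.04],[0,0,-0.08],[0,0,-0.12],[0,0,-0.16],[0,0,-0.2],[0,0,-0.24],[0,0,-0.28],[0,0,-0.32],[0,0,-0.36],[0,0,-0.4],[0,0,-0.44],[0,0,-0.48],[0,0,-0.52],[0,0,-0.56]]'

```text
time: 4.85
position: [0.4763, -0.0577, 0.1879]
tool_rot: [[0.793, 0.609, 0.002], [0.609, -0.793, 0.0], [0.002, 0.001, -1.0]]
force: [2.4, -0.3, -0.3]
finger_gap: 0.0092
grip_force: 12.0
```

```bash
python3 - <<'E'
from h import *
t=.62;R0=down(yc+t);p0=handle(t)
for th in np.linspace(t,1.67,16)[1:]: go([(handle(th),down(yc+th))],p0,R0)
E
```

```text
lin [-11.4, 4.5, 0.0] dr [0.0, 0.0, -0.07]
lin [-22.4, 9.8, 0.0] dr [0.0, 0.0, -0.14]
lin [-33.1, 15.9, 0.0] dr [0.0, 0.0, -0.21]
lin [-43.3, 22.7, 0.0] dr [0.0, 0.0, -0.28]
lin [-53.0, 30.2, 0.0] dr [0.0, 0.0, -0.35]
lin [-62.2, 38.4, 0.0] dr [0.0, 0.0, -0.42]
lin [-70.7, 47.2, 0.0] dr [0.0, 0.0, -0.49]
lin [-78.6, 56.5, 0.0] dr [0.0, 0.0, -0.56]
lin [-85.9, 66.4, 0.0] dr [0.0, 0.0, -0.63]
lin [-92.4, 76.8, 0.0] dr [0.0, 0.0, -0.7]
lin [-98.2, 87.6, 0.0] dr [0.0, 0.0, -0.77]
lin [-103.2, 98.8, 0.0] dr [0.0, 0.0, -0.84]
lin [-107.5, 110.3, 0.0] dr [0.0, 0.0, -0.91]
lin [-110.9, 122.1, 0.0] dr [0.0, 0.0, -0.98]
lin [-113.5, 134.1, 0.0] dr [0.0, 0.0, -1.05]
```

Emit:
move_arm --linear '[[-11.5,4.5,0],[-22.5,10,0],[-33,16,0],[-43.5,22.5,0],[-53,30,0],[-62,38.5,0],[-70.5,47,0],[-78.5,56.5,0],[-86,66.5,0],[-92.5,77,0],[-98,87.5,0],[-103,99,0],[-107.5,110.5,0],[-111,122,0],[-113.5,134,0],[-113.5,134,0],[-113.5,134,0]]' --dr '[[0,0,-0.07],[0,0,-0.14],[0,0,-0.21],[0,0,-0.28],[0,0,-0.35],[0,0,-0.42],[0,0,-0.49],[0,0,-0.56],[0,0,-0.63],[0,0,-0.7],[0,0,-0.77],[0,0,-0.84],[0,0,-0.91],[0,0,-0.98],[0,0,-1.05],[0,0,-1.05],[0,0,-1.05]]'

```text
time: 6.55
position: [0.4673, -0.2328, 0.1878]
tool_rot: [[-0.13, 0.992, 0.001], [0.992, 0.13, 0.0], [0.0, 0.001, -1.0]]
force: [0.8, -0.0, 2.1]
finger_gap: 0.0095
grip_force: 12.0
```

Emit:
move_arm --linear '[[0,0,0],[0,0,0],[0,0,0],[0,0,-30],[0,0,-70],[0,0,-110],[0,0,-110]]' --dr '[[0,0,0],[0,0,0],[0,0,0],[0,0,0],[0,0,0],[0,0,0],[0,0,0]]' --hand 40

```text
time: 7.25
position: [0.4692, -0.2345, 0.3042]
tool_rot: [[-0.131, 0.991, 0.009], [0.991, 0.132, -0.006], [-0.007, 0.008, -1.0]]
force: [-0.1, -0.3, 1.0]
finger_gap: 0.0349
grip_force: 0.0
```

```bash
python3 - <<'E'
from h import *
o=get_obs();print(o["time"],o["joint_pos"])
k=C(-.012,-.04,.181); yw=Ro.from_matrix(o["tool_rot"]).as_euler("zyx");print(k,yw)
# stand back of knob, yaw pi
for y in (yc,np.pi+yc): go([((k[0]-.09,k[1],.297),down(y))])
E
```

```text
7.25 [-0.6138 -0.0677  1.7053 -0.      1.4934 -0.7457]
[0.6048 0.0041 0.181 ] [-1.7027  0.0086  3.1355]
lin [230.6, 76.5, 6.2] dr [0.012, -0.001, 1.67]
lin [230.6, 76.5, 6.2] dr [0.001, 0.012, -1.472]
```

Emit:
move_arm --linear '[[231,76,6],[231,76,6],[231,76,6],[231,76,6],[231,76,6],[231,76,6],[231,76,6],[231,76,6],[231,76,6],[231,76,6],[231,76,6],[231,76,6],[231,76,6],[231,76,6],[231,76,6]]' --dr '[[0.01,0,1.67],[0.01,0,1.67],[0.01,0,1.67],[0.01,0,1.67],[0.01,0,1.67],[0.01,0,1.67],[0.01,0,1.67],[0.01,0,1.67],[0.01,0,1.67],[0.01,0,1.67],[0.01,0,1.67],[0.01,0,1.67],[0.01,0,1.67],[0.01,0,1.67],[0.01,0,1.67]]'

```text
time: 8.75
position: [0.5117, 0.006, 0.2912]
tool_rot: [[0.999, 0.035, -0.007], [0.035, -0.999, 0.006], [-0.007, -0.006, -1.0]]
force: [0.6, -0.9, -0.8]
finger_gap: 0.0351
grip_force: 0.0
```

```bash
python3 - <<'E'
from h import *
o=get_obs();print(o["time"],o["position"],o["force"])
c=camera_info("wrist");im=snapshot("wrist");cv2.imwrite("pics/w2.png",im)
np.savez("w2.npz",**c)
k=C(-.012,-.04,.191)
print(proj(c,k),proj(c,[*handle(1.67)[:2],.2]))
a=cv2.imread("pics/w2.png");b=snapshot("side")
out=np.zeros((600,800,3),np.uint8);out[:480,:640]=a
out[300:600,500:800]=crop(b,320,190,150,150,2); cv2.imwrite("pics/c2.png",out)
E
```

```text
8.75 [0.5117 0.006  0.2912] [ 0.5975 -0.9439 -0.8421]
[330.2322  95.4539] [679.4837 327.7889]
```

View pics/c2.png

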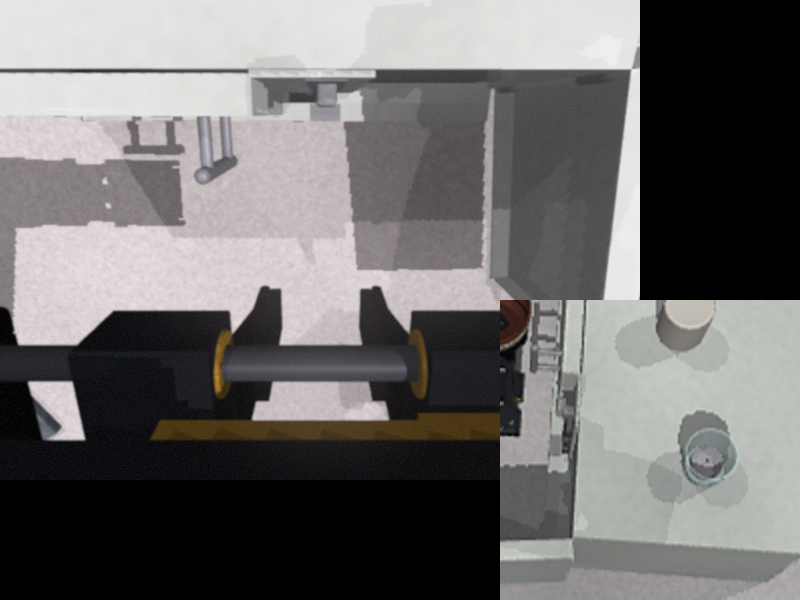

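The wrist view puts the bolt knob top at about (326,95), against a predicted (330,95), and shows the right leaf wide open. I'll grip the knob next.

```bash
python3 - <<'E'
from h import *
print(back(np.load("w2.npz"),(326,95),.191))
go([((.599,.006,.24),down(yc)),((.599,.006,.178),down(yc))])
E
```

```text
[0.605  0.0066 0.191 ]
lin [87.5, 3.2, 50.8] dr [-0.006, 0.007, 0.001]
lin [87.9, 3.6, 112.8] dr [-0.006, 0.007, 0.001]
```

Emit:
move_arm --linear '[[45,2,20],[87.5,3,40],[87.5,3,50],[87.5,3,65],[88,3,80],[88,3.5,95],[88,3.5,113],[88,3.5,113],[88,3.5,113]]' --dr '[[-0.006,0.007,0],[-0.006,0.007,0],[-0.006,0.007,0],[-0.006,0.007,0],[-0.006,0.007,0],[-0.006,0.007,0],[-0.006,0.007,0],[-0.006,0.007,0],[-0.006,0.007,0]]'

```text
time: 9.75
position: [0.5988, 0.006, 0.1785]
tool_rot: [[0.999, 0.033, 0.001], [0.033, -0.999, -0.0], [0.001, 0.0, -1.0]]
force: [1.0, 0.7, -0.1]
finger_gap: 0.0347
grip_force: 0.0
```

Emit:
move_arm --linear '[[0,0,0],[0,0,0],[0,0,0],[0,0,0],[0,0,0],[0,0,0]]' --dr '[[0,0,0],[0,0,0],[0,0,0],[0,0,0],[0,0,0],[0,0,0]]' --hand 0 --squeeze 20

```text
time: 10.35
position: [0.5996, 0.0062, 0.1786]
tool_rot: [[0.999, 0.033, 0.001], [0.033, -0.999, 0.0], [0.001, -0.0, -1.0]]
force: [-0.3, 1.1, 3.2]
finger_gap: 0.0116
grip_force: 20.0
```

Gripping at 11.6 mm, which matches the 12 mm knob. Now lift.

Emit:
move_arm --linear '[[0,0,-4],[0,0,-8],[0,0,-12],[0,0,-16],[0,0,-20],[0,0,-22],[0,0,-23],[0,0,-23]]' --dr '[[0,0,0],[0,0,0],[0,0,0],[0,0,0],[0,0,0],[0,0,0],[0,0,0],[0,0,0]]'

```text
time: 11.15
position: [0.5988, 0.0061, 0.2007]
tool_rot: [[0.999, 0.033, -0.001], [0.033, -0.999, 0.0], [-0.001, -0.0, -1.0]]
force: [-1.1, 2.6, -4.3]
finger_gap: 0.012
grip_force: 20.0
```

Emit:
move_arm --linear '[[0,0,0],[0,0,0],[0,0,0],[0,0,-20],[0,0,-40],[0,0,-70],[0,0,-90],[0,0,-90]]' --dr '[[0,0,0],[0,0,0],[0,0,0],[0,0,0],[0,0,0],[0,0,0],[0,0,0],[0,0,0]]' --hand 45

```text
time: 11.95
position: [0.6013, 0.0055, 0.2958]
tool_rot: [[0.999, 0.033, 0.008], [0.033, -0.999, -0.001], [0.008, 0.002, -1.0]]
force: [-0.4, -0.3, 0.2]
finger_gap: 0.0391
grip_force: 0.0
```

```bash
python3 - <<'E'
from h import *
o=get_obs();print(o["time"],o["position"],o["joint_pos"])
c=camera_info("wrist");im=snapshot("wrist");cv2.imwrite("pics/w3.png",im);np.savez("w3.npz",**c)
for z in (.191,.213): print(proj(c,[.605,.0066,z]))
h=np.array([.5571,.078,.3])
go([((.50,.06,.30),down(yc+np.pi/2)),((*h[:2],.30),down(yc+np.pi-.01)),((*h[:2],.187),down(yc+np.pi-.01))])
R0=down(yc+np.pi);p0=handle(0,1)
for th in np.linspace(0,1.67,33)[1:]: go([(handle(th,1),down(yc+np.pi-th))],p0,R0)
E
```

```text
11.95 [0.6013 0.0055 0.2958] [-0.1218  0.1252  1.5238 -0.0003  1.484   1.4165]
[318.6153 241.3202]
[318.5027 251.8598]
lin [-98.5, -57.7, -7.2] dr [0.005, -0.003, -1.571]
lin [-40.8, -73.8, -7.0] dr [0.008, 0.002, -3.132]
lin [-41.4, -73.9, 106.0] dr [0.008, 0.002, -3.132]
lin [8.5, 3.3, 0.0] dr [0.0, -0.0, 0.052]
lin [16.9, 7.0, 0.0] dr [0.0, -0.0, 0.104]
lin [25.0, 11.2, 0.0] dr [0.0, -0.0, 0.157]
lin [32.9, 15.8, 0.0] dr [0.0, -0.0, 0.209]
lin [40.6, 20.8, 0.0] dr [0.0, -0.0, 0.261]
lin [48.0, 26.2, 0.0] dr [0.0, -0.0, 0.313]
lin [55.1, 32.0, 0.0] dr [0.0, -0.0, 0.365]
lin [61.8, 38.1, 0.0] dr [0.0, -0.0, 0.417]
lin [68.3, 44.6, 0.0] dr [0.0, -0.0, 0.47]
lin [74.4, 51.4, 0.0] dr [0.0, -0.0, 0.522]
lin [80.1, 58.5, 0.0] dr [0.0, -0.0, 0.574]
lin [85.5, 65.9, 0.0] dr [0.0, -0.0, 0.626]
lin [90.5, 73.6, 0.0] dr [0.0, -0.0, 0.678]
lin [95.1, 81.5, 0.0] dr [0.0, -0.0, 0.731]
lin [99.2, 89.6, 0.0] dr [0.0, -0.0, 0.783]
lin [102.9, 98.0, 0.0] dr [0.0, -0.0, 0.835]
lin [106.2, 106.5, 0.0] dr [0.0, -0.0, 0.887]
lin [109.0, 115.2, 0.0] dr [0.0, -0.0, 0.939]
lin [111.4, 124.1, 0.0] dr [0.0, -0.0, 0.992]
lin [113.3, 133.0, 0.0] dr [0.0, -0.0, 1.044]
lin [114.7, 142.0, 0.0] dr [0.0, -0.0, 1.096]
lin [115.7, 151.1, 0.0] dr [0.0, -0.0, 1.148]
lin [116.2, 160.3, 0.0] dr [0.0, -0.0, 1.2]
lin [116.2, 169.4, 0.0] dr [0.0, -0.0, 1.252]
lin [115.7, 178.5, 0.0] dr [0.0, -0.0, 1.305]
lin [114.8, 187.6, 0.0] dr [0.0, -0.0, 1.357]
lin [113.3, 196.7, 0.0] dr [0.0, -0.0, 1.409]
lin [111.5, 205.6, 0.0] dr [0.0, -0.0, 1.461]
lin [109.1, 214.4, 0.0] dr [0.0, -0.0, 1.513]
lin [106.3, 223.1, 0.0] dr [0.0, -0.0, 1.566]
lin [103.0, 231.7, 0.0] dr [0.0, -0.0, 1.618]
lin [99.3, 240.1, 0.0] dr [0.0, -0.0, 1.67]
```

Emit:
move_arm --linear '[[-98,-58,-7],[-98,-58,-7],[-98,-58,-7],[-98,-58,-7],[-98,-58,-7],[-98,-58,-7],[-98,-58,-7],[-98,-58,-7],[-98,-58,-7],[-98,-58,-7],[-98,-58,-7]]' --dr '[[0,0,-1.571],[0,0,-1.571],[0,0,-1.571],[0,0,-1.571],[0,0,-1.571],[0,0,-1.571],[0,0,-1.571],[0,0,-1.571],[0,0,-1.571],[0,0,-1.571],[0,0,-1.571]]'

```text
time: 13.1
position: [0.4987, 0.0606, 0.2962]
tool_rot: [[-0.038, 0.999, -0.002], [0.999, 0.038, -0.0], [-0.0, -0.002, -1.0]]
force: [-0.6, 0.2, 0.3]
finger_gap: 0.0389
grip_force: 0.0
```

```bash
python3 - <<'E'
from h import *
h=np.array([.5571,.078]);print(get_obs()["time"],get_obs()["position"])
go([((*h,.295),down(yc+np.pi)),((*h,.187),down(yc+np.pi))])
E
```

```text
13.1 [0.4987 0.0606 0.2962]
lin [15.2, 59.1, 1.1] dr [-0.002, -0.001, -1.566]
lin [15.2, 59.3, 109.1] dr [-0.002, -0.001, -1.566]
```

Emit:
move_arm --linear '[[15,59,1],[15,59,1],[15,59,1],[15,59,1],[15,59,1],[15,59,1],[15,59,1],[15,59,1],[15,59,1],[15,59,1],[15,59,1],[15,59,30],[15,59,60],[15,59,85],[15,59,109],[15,59,109],[15,59,109]]' --dr '[[0,0,-1.566],[0,0,-1.566],[0,0,-1.566],[0,0,-1.566],[0,0,-1.566],[0,0,-1.566],[0,0,-1.566],[0,0,-1.566],[0,0,-1.566],[0,0,-1.566],[0,0,-1.566],[0,0,-1.566],[0,0,-1.566],[0,0,-1.566],[0,0,-1.566],[0,0,-1.566],[0,0,-1.566]]'

```text
time: 14.8
position: [0.5571, 0.0776, 0.1881]
tool_rot: [[-1.0, -0.028, -0.002], [-0.028, 1.0, -0.0], [0.002, -0.0, -1.0]]
force: [1.0, -0.6, 0.3]
finger_gap: 0.0388
grip_force: 0.0
```

Emit:
move_arm --linear '[[0,0,0],[0,0,0],[0,0,0],[0,0,0],[0,0,0],[0,0,0],[0,0,0]]' --dr '[[0,0,0],[0,0,0],[0,0,0],[0,0,0],[0,0,0],[0,0,0],[0,0,0]]' --hand 0 --squeeze 12

```text
time: 15.5
position: [0.5586, 0.0799, 0.1897]
tool_rot: [[-1.0, -0.029, 0.003], [-0.029, 1.0, 0.004], [-0.003, 0.004, -1.0]]
force: [2.2, 7.7, -0.4]
finger_gap: 0.0093
grip_force: 12.0
```

Emit:
move_arm --linear '[[8.5,3.5,0],[17,7,0],[25,11,0],[33,16,0],[40.5,21,0],[48,26,0],[55,32,0],[62,38,0]]' --dr '[[0,0,0.052],[0,0,0.104],[0,0,0.157],[0,0,0.209],[0,0,0.261],[0,0,0.313],[0,0,0.365],[0,0,0.417]]'

```text
time: 16.3
position: [0.4956, 0.1147, 0.1898]
tool_rot: [[-0.925, 0.381, 0.004], [0.381, 0.925, 0.001], [-0.003, 0.002, -1.0]]
force: [4.1, 2.3, -0.1]
finger_gap: 0.0093
grip_force: 12.0
```

```bash
python3 - <<'E'
from h import *
t=.417;R0=down(yc+np.pi-t);p0=handle(t,1);print(p0)
for th in np.linspace(t,1.67,17)[1:]: go([(handle(th,1),down(yc+np.pi-th))],p0,R0)
E
```

```text
[0.4924 0.1135 0.    ]
lin [12.7, 5.1, 0.0] dr [0.0, 0.0, 0.078]
lin [25.0, 11.2, 0.0] dr [0.0, 0.0, 0.157]
lin [36.8, 18.3, 0.0] dr [0.0, 0.0, 0.235]
lin [48.0, 26.2, 0.0] dr [0.0, 0.0, 0.313]
lin [58.5, 35.0, 0.0] dr [0.0, 0.0, 0.392]
lin [68.3, 44.6, 0.0] dr [0.0, 0.0, 0.47]
lin [77.3, 54.9, 0.0] dr [0.0, 0.0, 0.548]
lin [85.5, 65.9, 0.0] dr [0.0, 0.0, 0.627]
lin [92.8, 77.5, 0.0] dr [0.0, 0.0, 0.705]
lin [99.2, 89.7, 0.0] dr [0.0, 0.0, 0.783]
lin [104.6, 102.3, 0.0] dr [0.0, 0.0, 0.861]
lin [109.0, 115.3, 0.0] dr [0.0, 0.0, 0.94]
lin [112.4, 128.6, 0.0] dr [0.0, 0.0, 1.018]
lin [114.7, 142.1, 0.0] dr [0.0, 0.0, 1.096]
lin [116.0, 155.8, 0.0] dr [0.0, 0.0, 1.175]
lin [116.2, 169.5, 0.0] dr [0.0, 0.0, 1.253]
```

Emit:
move_arm --linear '[[12.5,5,0],[25,11,0],[37,18,0],[48,26,0],[58.5,35,0],[68.5,44.5,0],[77.5,55,0],[85.5,66,0],[93,77.5,0],[99,89.5,0],[104.5,102.5,0],[109,115,0],[112.5,128.5,0],[114.5,142,0],[116,156,0],[116,169.5,0],[116,169.5,0],[116,169.5,0]]' --dr '[[0,0,0.078],[0,0,0.157],[0,0,0.235],[0,0,0.313],[0,0,0.392],[0,0,0.47],[0,0,0.548],[0,0,0.627],[0,0,0.705],[0,0,0.783],[0,0,0.861],[0,0,0.94],[0,0,1.018],[0,0,1.096],[0,0,1.175],[0,0,1.253],[0,0,1.253],[0,0,1.253]]'

```text
time: 18.1
position: [0.45, 0.3167, 0.1896]
tool_rot: [[0.07, 0.998, -0.003], [0.998, -0.07, 0.003], [0.002, -0.003, -1.0]]
force: [-8.7, 5.0, 6.6]
finger_gap: 0.0095
grip_force: 12.0
```

Emit:
move_arm --linear '[[0,0,0],[0,0,0],[0,0,0],[0,0,-30],[0,0,-70],[0,0,-110],[0,0,-110]]' --dr '[[0,0,0],[0,0,0],[0,0,0],[0,0,0],[0,0,0],[0,0,0],[0,0,0]]' --hand 40

```text
time: 18.8
position: [0.4546, 0.3158, 0.3061]
tool_rot: [[0.071, 0.997, 0.011], [0.997, -0.071, 0.005], [0.006, 0.011, -1.0]]
force: [-0.1, 0.0, 1.2]
finger_gap: 0.0345
grip_force: 0.0
```

```bash
python3 - <<'E'
from h import *
o=get_obs();print(o["time"],o["position"],o["joint_pos"])
# wait pose: outside in front of tray, tilted ; pitch: tool z = (sin a,0,-cos a): rotate about world -y axis
a=.65;t=np.array([-np.sin(yc),np.cos(yc),0])
for y in (0,np.pi):
  R=down(yc+y,-a,t);print(R.as_matrix())
  go([(C(-.13,.06,.27),down(yc+y)),(C(-.13,.06,.2),R)])
E
```

```text
18.8 [0.4546 0.3158 0.3061] [ 0.465   0.0021  1.6338 -0.0004  1.4936  0.5365]
[[ 0.7957  0.033   0.6049]
 [ 0.0263 -0.9995  0.02  ]
 [ 0.6052  0.     -0.7961]]
lin [-213.3, 43.9, 35.4] dr [0.004, -0.012, 1.466]
lin [-213.7, 43.2, 105.4] dr [-0.471, 0.515, 1.411]
[[-0.7957 -0.033   0.6049]
 [-0.0263  0.9995  0.02  ]
 [-0.6052  0.     -0.7961]]
lin [-213.3, 43.9, 35.4] dr [0.013, 0.005, -1.675]
lin [-213.7, 43.2, 105.4] dr [-0.53, -0.484, -1.614]
```

Emit:
move_arm --linear '[[-213,44,35],[-213,44,35],[-213,44,35],[-213,44,35],[-213,44,35],[-213,44,35],[-213,44,35],[-213,44,35],[-213,44,35],[-213,44,35],[-213,44,35],[-213,44,35],[-214,43,105],[-214,43,105],[-214,43,105],[-214,43,105],[-214,43,105],[-214,43,105],[-214,43,105]]' --dr '[[0.013,0.005,-1.675],[0.013,0.005,-1.675],[0.013,0.005,-1.675],[0.013,0.005,-1.675],[0.013,0.005,-1.675],[0.013,0.005,-1.675],[0.013,0.005,-1.675],[0.013,0.005,-1.675],[0.013,0.005,-1.675],[0.013,0.005,-1.675],[0.013,0.005,-1.675],[0.013,0.005,-1.675],[-0.53,-0.484,-1.614],[-0.53,-0.484,-1.614],[-0.53,-0.484,-1.614],[-0.53,-0.484,-1.614],[-0.53,-0.484,-1.614],[-0.53,-0.484,-1.614],[-0.53,-0.484,-1.614]]' --hand 0

```text
time: 20.7
position: [0.4796, 0.098, 0.1943]
tool_rot: [[-0.802, -0.034, 0.596], [-0.03, 0.999, 0.016], [-0.596, -0.005, -0.803]]
force: [0.9, -0.5, 0.5]
finger_gap: 0.0005
grip_force: 0.0
```

```bash
python3 - <<'E'
from h import *
o=get_obs();print(o["time"],o["position"],o["joint_pos"],o["force"],o["finger_gap"])
c=camera_info("wrist");np.savez("w4.npz",**c)
a=snapshot("wrist");b=snapshot("side");s=snapshot("scene")
out=np.zeros((600,800,3),np.uint8);out[:480,:640]=a
out[350:600,550:800]=crop(b,290,140,125,125,2); out[350:600,:320]=crop(s,235,150,160,125,2); cv2.imwrite("pics/c3.png",out)
for q in [C(.007,.05,.075),C(.007,-.09,.075),C(.007,0,.075)]: print(proj(c,q))
E
```

```text
20.7 [0.4796 0.098  0.1943] [ 0.0495 -0.5807  2.4224 -0.0219  0.6612 -1.5436] [ 0.9135 -0.4916  0.5484] 0.0004563087309011893
[311.6003 263.9113]
[151.7526 263.3443]
[254.4842 263.7087]
```

View pics/c3.png

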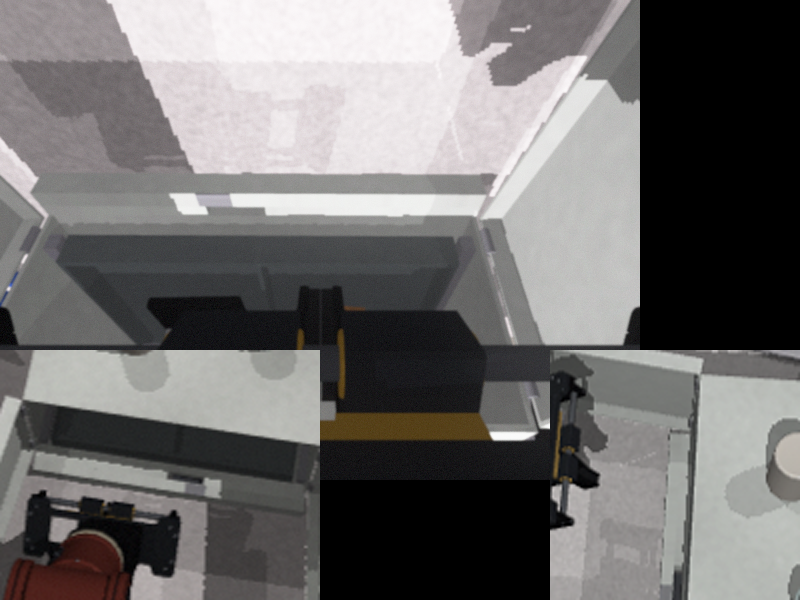

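The front wall's top edge sits at about v=262, where the model predicts it. The dark punch at (195,305) is in the right compartment, and the box seems to be in the left one. Next I'll hook behind the wall at local y=+0.05.

```bash
python3 - <<'E'
from h import *
t=np.array([-np.sin(yc),np.cos(yc),0]);R=lambda a:down(yc+np.pi,-a,t)
go([(C(-.06,.05,.13),R(.65)),(C(0,.05,.105),R(.65)),(C(.02,.05,.097),R(.65)),(C(.0325,.05,.071),R(.65))])
print()
p0=C(.0325,.05,.071)
for x,a in [(.015,.65),(-.01,.65),(-.035,.65),(-.06,.55),(-.085,.4),(-.11,.25),(-.12,.15),(-.13,.1)]: go([(C(x,.05,.071),R(a))],p0,R(.65))
E
```

```text
lin [-19.8, -7.8, 95.9] dr [-0.003, -0.01, 0.003]
lin [-53.0, -7.7, 151.8] dr [-0.003, -0.01, 0.003]
lin [-64.3, -7.7, 170.1] dr [-0.003, -0.01, 0.003]
lin [-58.8, -7.5, 198.5] dr [-0.003, -0.01, 0.003]

lin [13.9, -0.0, -10.6] dr [0.0, 0.0, 0.0]
lin [33.8, 0.0, -25.7] dr [0.0, 0.0, 0.0]
lin [53.7, -0.0, -40.9] dr [0.0, 0.0, 0.0]
lin [73.6, -0.0, -56.0] dr [0.0, 0.1, 0.0]
lin [93.5, -0.0, -71.1] dr [0.0, 0.25, 0.0]
lin [113.4, -0.0, -86.2] dr [0.0, 0.4, -0.0]
lin [121.4, -0.0, -92.3] dr [0.0, 0.5, 0.0]
lin [129.4, -0.0, -98.3] dr [0.0, 0.55, 0.0]
```

Emit:
move_arm --linear '[[-10,-8,48],[-20,-8,96],[-20,-8,96],[-20,-8,96]]' --dr '[[0,-0.01,0],[0,-0.01,0],[0,-0.01,0],[0,-0.01,0]]'

```text
time: 21.25
position: [0.552, 0.0921, 0.1251]
tool_rot: [[-0.801, -0.033, 0.598], [-0.03, 0.999, 0.016], [-0.598, -0.005, -0.801]]
force: [-0.1, 0.2, 0.4]
finger_gap: 0.0003
grip_force: 0.0
```

```bash
python3 - <<'E'
from h import *
o=get_obs();print(o["time"],C(-.06,.05,.13),o["joint_pos"],o["finger_gap"])
t=np.array([-np.sin(yc),np.cos(yc),0]);R=lambda a:down(yc+np.pi,-a,t)
go([(C(-.06,.05,.13),R(.65)),(C(0,.05,.105),R(.65)),(C(.02,.05,.097),R(.65)),(C(.0325,.05,.071),R(.65))])
E
```

```text
21.25 [0.5539 0.0925 0.13  ] [ 0.023  -0.2117  2.3191  0.0066  0.3931 -1.5881] 0.00032258267190638743
lin [-4.5, 0.3, -2.8] dr [-0.003, -0.009, 0.003]
lin [-37.6, 0.3, 53.1] dr [-0.003, -0.009, 0.003]
lin [-48.8, 0.4, 71.4] dr [-0.003, -0.009, 0.003]
lin [-43.3, 0.5, 99.8] dr [-0.003, -0.009, 0.003]
```

```bash
cat > kin.py <<'E'
from h import *
from scipy.optimize import least_squares
D=np.array([[.22,1.526,1.395,.6245,.2355],[-.1448,1.7848,1.5015,.4898,.2996],[-.0677,1.7053,1.4934,.5246,.3042],[.1252,1.5238,1.484,.6013,.2958],[.0021,1.6338,1.4936,.5535,.3061],[-.5807,2.4224,.6612,.4895,.1943],[-.2117,2.3191,.3931,.5597,.1251]])
def f(P,j2,j3,j5):
    a,h,L1,L2,Lt,d=P
    q=j2+j3+d;w=j2+j3+j5
    return np.array([a+L1*np.sin(j2)+L2*np.sin(q)+Lt*np.sin(w), h+L1*np.cos(j2)+L2*np.cos(q)+Lt*np.cos(w)])
s=least_squares(lambda P:(f(P,*D.T[:3])-D.T[3:]).ravel(),[0.05,.3,.4,.4,.25,0])
P=s.x
if __name__=="__main__": print(P,abs(s.fun).max())
def ik(r,z,tilt,g=(0,2,.6)):
    b=least_squares(lambda q:[*(f(P,*q)-[r,z]),sum(q)-(np.pi-tilt)],g)
    return b.x,abs(b.fun).max()
E
python3 - <<'E'
import runpy;runpy.run_path("kin.py",run_name="__main__")
from kin import *
for x,z,a in [(0,.105,.65),(.0325,.071,.65),(.03,.071,.58),(.02,.097,.65),(-.035,.071,.65),(-.06,.071,.55),(-.11,.071,.25),(-.13,.071,.1),(-.13,.071,.0)]:
    p=C(x,.05,z);print(x,a,*ik(np.hypot(p[0],p[1]),z,a))
E
```

```text
[0.0064 0.3118 0.4086 0.5493 0.3269 0.0953] 0.0013934848958361279
0 0.65 [-0.0053  2.1839  0.313 ] 2.5928645897010938e-08
0.0325 0.65 [0.1411 2.1114 0.2391] 8.863743072851094e-14
0.03 0.58 [0.149  2.0691 0.3435] 1.9290125052862095e-15
0.02 0.65 [0.0587 2.1374 0.2954] 3.969047313034935e-15
-0.035 0.65 [-0.0136  2.2764  0.2288] 3.7385372575471365e-13
-0.06 0.55 [-0.0528  2.2677  0.3766] 6.7584826624056404e-15
-0.11 0.25 [-0.0306  2.1562  0.7659] 6.980527267330672e-15
-0.13 0.1 [0.0237 2.0828 0.9351] 1.8444967775366194e-13
-0.13 0.0 [0.0975 2.0011 1.0429] 2.088051953563763e-12
```

```bash
python3 - <<'E'
from h import *
t=np.array([-np.sin(yc),np.cos(yc),0]);R=lambda a:down(yc+np.pi,-a,t)
go([(C(0,.05,.105),R(.61)),(C(.02,.05,.097),R(.61)),(C(.0315,.05,.071),R(.61))])
p0=C(.0315,.05,.071);print()
for x,a in [(.015,.61),(-.01,.61),(-.035,.59),(-.06,.5),(-.085,.38),(-.11,.25),(-.12,.15),(-.13,.1)]: go([(C(x,.05,.071),R(a))],p0,R(.61))
E
```

```text
lin [-37.6, 0.3, 53.1] dr [-0.004, 0.031, 0.003]
lin [-48.8, 0.4, 71.4] dr [-0.004, 0.031, 0.003]
lin [-42.5, 0.5, 99.2] dr [-0.004, 0.031, 0.003]

lin [13.5, 0.0, -9.5] dr [0.0, 0.0, 0.0]
lin [34.0, 0.0, -23.8] dr [0.0, 0.0, 0.0]
lin [54.5, -0.0, -38.1] dr [0.0, 0.02, -0.0]
lin [75.0, -0.0, -52.4] dr [0.0, 0.11, -0.0]
lin [95.5, -0.0, -66.7] dr [0.0, 0.23, -0.0]
lin [116.0, -0.0, -81.1] dr [0.0, 0.36, -0.0]
lin [124.2, -0.0, -86.8] dr [0.0, 0.46, -0.0]
lin [132.4, -0.0, -92.5] dr [0.0, 0.51, -0.0]
```

Emit:
move_arm --linear '[[-18,0,26],[-37.5,0,53],[-37.5,0,53],[-49,0,71],[-49,0,71],[-46,0,85],[-42.5,0.5,99],[-42.5,0.5,99],[-42.5,0.5,99]]' --dr '[[0,0.03,0],[0,0.03,0],[0,0.03,0],[0,0.03,0],[0,0.03,0],[0,0.03,0],[0,0.03,0],[0,0.03,0],[0,0.03,0]]'

```text
time: 22.15
position: [0.6466, 0.096, 0.0779]
tool_rot: [[-0.812, -0.034, 0.582], [-0.031, 0.999, 0.016], [-0.582, -0.005, -0.813]]
force: [-0.9, -0.1, -0.4]
finger_gap: 0.0004
grip_force: 0.0
```

Emit:
move_arm --linear '[[6.5,0,-4.5],[13.5,0,-9],[20,0,-14],[27,0,-19],[34,0,-23.5],[41,0,-28],[48,0,-33],[54.5,0,-37.5],[61,0,-42],[68,0,-47],[75,0,-52]]' --dr '[[0,0,0],[0,0,0],[0,0,0],[0,0,0],[0,0,0],[0,0,0],[0,0,0],[0,0.02,0],[0,0.05,0],[0,0.08,0],[0,0.11,0]]'

```text
time: 23.25
position: [0.5554, 0.0928, 0.0754]
tool_rot: [[-0.872, -0.034, 0.488], [-0.032, 0.999, 0.012], [-0.488, -0.005, -0.873]]
force: [2.7, 0.7, 2.2]
finger_gap: 0.0007
grip_force: 2.9
```

```bash
python3 - <<'E'
from h import *
o=get_obs();print(o["time"],o["position"],o["joint_pos"],o["force"])
t=np.array([-np.sin(yc),np.cos(yc),0]);R=lambda a:down(yc+np.pi,-a,t)
print(Ro.from_euler("z",-yc).apply(o["position"]-F))
for x,a in [(-.085,.38),(-.11,.25),(-.125,.15),(-.137,.1)]: go([(C(x,.05,.071),R(a))])
E
```

```text
23.25 [0.5554 0.0928 0.0754] [ 0.0255 -0.0458  2.2347  0.      0.4426 -1.5805] [2.6768 0.6696 2.2069]
[-0.0584  0.0502  0.0754]
lin [25.3, -0.2, -9.2] dr [-0.004, 0.13, 0.003]
lin [47.1, -0.2, -21.4] dr [-0.004, 0.26, 0.003]
lin [60.2, -0.2, -28.7] dr [-0.004, 0.36, 0.002]
lin [70.7, -0.2, -34.5] dr [-0.004, 0.41, 0.002]
```

Force is 2.7 N along x, so the tray is moving with its roughly 3 N of friction. Keep pulling and straighten the tool.

Emit:
move_arm --linear '[[8,0,-3],[16.5,0,-6],[25,0,-9],[32.5,0,-13],[40,0,-17],[47,0,-21],[53.5,0,-25],[60,0,-28.5],[65.5,0,-31.5],[70.5,0,-34.5],[70.5,0,-34.5],[70.5,0,-34.5]]' --dr '[[0,0.04,0],[0,0.09,0],[0,0.13,0],[0,0.17,0],[0,0.22,0],[0,0.26,0],[0,0.31,0],[0,0.36,0],[0,0.39,0],[0,0.41,0],[0,0.41,0],[0,0.41,0]]'

```text
time: 24.45
position: [0.476, 0.09, 0.0697]
tool_rot: [[-0.995, -0.034, 0.098], [-0.034, 0.999, -0.001], [-0.098, -0.005, -0.995]]
force: [0.7, 0.6, -0.5]
finger_gap: 0.0005
grip_force: 0.5
```

```bash
python3 - <<'E'
from h import *
o=get_obs();print(o["time"],o["position"],o["joint_pos"],o["force"])
print(Ro.from_euler("z",-yc).apply(o["position"]-F))
S=camera_info("side");b=snapshot("side");s=snapshot("scene")
out=np.zeros((400,800,3),np.uint8)
out[:,:400]=crop(b,270,140,133,133,3)[:400,:400];out[:,400:]=crop(s,255,140,133,133,3)[:400,:400];cv2.imwrite("pics/c4.png",out)
for x in (0,.13,.16):print(x,proj(S,C(.004-x,-.16,.075)),proj(camera_info("scene"),C(.004-x,-.16,.075)),proj(camera_info("scene"),C(.004-x,-.0,.075)))
E
```

```text
24.45 [0.476  0.09   0.0697] [ 0.0267  0.0071  2.1023 -0.0051  0.9345 -1.5754] [ 0.7286  0.6425 -0.5309]
[-0.1379  0.0501  0.0697]Traceback (most recent call last):
  File "<stdin>", line 6, in <module>
ValueError: could not broadcast input array from shape (399,399,3) into shape (400,400,3)
```

Emit:
move_arm --linear '[[3,0,0],[6,0,0],[9,0,0],[12,0,0.5],[12,0,0.5]]' --dr '[[0,0,0],[0,0,0],[0,0,0],[0,0,0],[0,0,0]]'

```text
time: 25.05
position: [0.4749, 0.0898, 0.0722]
tool_rot: [[-0.992, -0.033, 0.122], [-0.033, 0.999, -0.0], [-0.122, -0.004, -0.992]]
force: [35.0, 2.3, -23.1]
finger_gap: 0.0001
grip_force: 16.0
```

```bash
python3 - <<'E'
from h import *
o=get_obs();print(o["time"],o["position"],o["force"])
print(Ro.from_euler("z",-yc).apply(o["position"]-F))
S=camera_info("side");b=snapshot("side");s=snapshot("scene")
out=np.zeros((400,800,3),np.uint8)
out[:,:400]=cv2.resize(b[140:273,270:403],(400,400),interpolation=2);out[:,400:]=cv2.resize(s[140:273,255:388],(400,400),interpolation=2);cv2.imwrite("pics/c4.png",out)
for x in (0,.13,.16):print(x,(proj(S,C(.004-x,-.16,.075))-[270,140])*3.008,(proj(camera_info("scene"),C(.004-x,-.16,.075))-[255,140])*3.008+[400,0],(proj(camera_info("scene"),C(.004-x,-.0,.075))-[255,140])*3.008+[400,0])
E
```

```text
25.05 [0.4749 0.0898 0.0722] [ 34.9553   2.2585 -23.1217]
[-0.139   0.05    0.0722]
0 [256.8727 492.4408] [766.4764 213.2607] [599.1217 187.2837]
0.13 [104.6041 481.4158] [747.5954 343.8482] [576.3315 316.6332]
0.16 [ 69.577  478.8797] [743.1088 374.8792] [570.9167 347.3657]
```

View pics/c4.png

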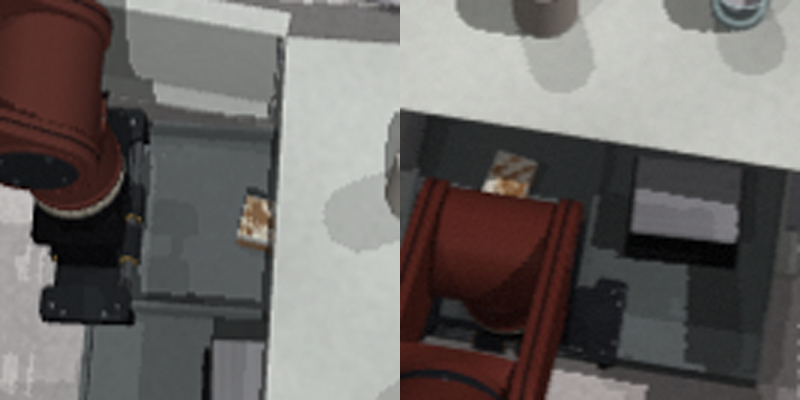

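At the stop the force reached 35 N, and the picture shows the tray out, with the punch in the right compartment and the box in the left. I'll back off and lift clear.

Emit:
move_arm --linear '[[-6,0,0],[-16,0,0],[-16,0,-30],[-16,0,-70],[-5,0,-120],[10,0,-170],[10,0,-220],[10,0,-230],[10,0,-230]]' --dr '[[0,0,0],[0,0,0],[0,0,0],[0,0,0],[0,0.1,0],[0,0.1,0],[0,0.1,0],[0,0.1,0],[0,0.1,0]]'

```text
time: 26.05
position: [0.4333, 0.0897, 0.2988]
tool_rot: [[-0.999, -0.034, 0.004], [-0.034, 0.999, -0.005], [-0.003, -0.005, -1.0]]
force: [0.8, 0.8, -0.2]
finger_gap: 0.0007
grip_force: 0.0
```

```bash
python3 - <<'E'
from h import *
o=get_obs();print(o["time"],o["position"],o["force"],o["tool_rot"])
go([((.437,-.352,.25),down(.365)),((.425,-.352,.28),down(.365))])
S=camera_info("side")
for q in [(238,240),(268,248),(246,190),(272,196)]: 
  w=back(S,(270+q[0]/3.008,140+q[1]/3.008),.077);print("box",Ro.from_euler("z",-yc).apply(w-F))
E
```

```text
26.05 [0.4333 0.0897 0.2988] [ 0.7875  0.8311 -0.1861] [[-0.9994 -0.034   0.0036]
 [-0.034   0.9994 -0.0047]
 [-0.0035 -0.0048 -1.    ]]
lin [11.5, -441.3, 50.9] dr [0.004, 0.008, 2.811]
lin [23.4, -441.1, 20.8] dr [0.004, 0.008, 2.811]
box [-0.0255  0.066   0.077 ]
box [0.0015 0.0604 0.077 ]
box [-0.0212  0.1142  0.077 ]
box [0.0024 0.1101 0.077 ]
```

Emit:
move_arm --linear '[[20,-441,15],[20,-441,15],[20,-441,15],[20,-441,15],[20,-441,15],[20,-441,15],[20,-441,15],[20,-441,15],[20,-441,15],[20,-441,15],[20,-441,15],[20,-441,15],[20,-441,15],[20,-441,15],[20,-441,15],[20,-441,15],[20,-441,15],[20,-441,30],[12,-441,45],[12,-441,51]]' --dr '[[0,0,2.81],[0,0,2.81],[0,0,2.81],[0,0,2.81],[0,0,2.81],[0,0,2.81],[0,0,2.81],[0,0,2.81],[0,0,2.81],[0,0,2.81],[0,0,2.81],[0,0,2.81],[0,0,2.81],[0,0,2.81],[0,0,2.81],[0,0,2.81],[0,0,2.81],[0,0,2.81],[0,0,2.81],[0,0,2.81]]' --hand 70

```text
time: 28.05
position: [0.4341, -0.35, 0.2424]
tool_rot: [[0.934, 0.357, -0.006], [0.357, -0.934, 0.001], [-0.005, -0.003, -1.0]]
force: [0.2, 0.6, 0.1]
finger_gap: 0.0612
grip_force: 0.0
```

```bash
python3 - <<'E'
from h import *
o=get_obs();print(o["time"],o["position"],o["force"],o["finger_gap"])
c=camera_info("wrist");np.savez("w5.npz",**c)
cv2.imwrite("pics/w5.png",snapshot("wrist"))
E
```

```text
28.05 [ 0.4341 -0.35    0.2424] [0.2047 0.5875 0.1141] 0.061152715983884186
```

View pics/w5.png

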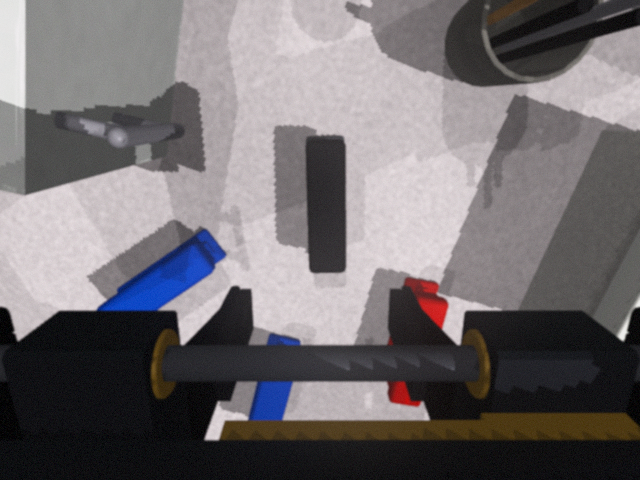

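The stapler's top face has corners at (307,136), (345,136), (346,272) and (309,272). It is nearly aligned with the tool, and the pot and handle are clear.

```bash
python3 - <<'E'
from h import *
c=np.load("w5.npz");P=[back(c,q,.055) for q in [(307,136),(345,136),(346,272),(309,272)]]
m=np.mean(P,0);d=P[0]+P[1]-P[2]-P[3];y=np.arctan2(d[1],d[0]);print(P,m,y,np.linalg.norm(d)/2,np.linalg.norm(P[0]-P[1]))
go([((*m[:2],.10),down(y)),((*m[:2],.041),down(y))])
E
```

```text
[array([ 0.4914, -0.3159,  0.055 ]), array([ 0.5024, -0.3447,  0.055 ]), array([ 0.3925, -0.39  ,  0.055 ]), array([ 0.3806, -0.3588,  0.055 ])] [ 0.4417 -0.3524  0.055 ] 0.3805629843974527 0.11882828859629266 0.030842078183426675
lin [7.3, 5.6, 142.3] dr [-0.003, 0.005, -0.012]
lin [7.7, 5.8, 201.3] dr [-0.003, 0.005, -0.012]
```

Emit:
move_arm --linear '[[7,5.5,48],[7,5.5,96],[7,5.5,140],[7.5,5.5,165],[7.5,6,190],[7.5,6,201],[7.5,6,201],[7.5,6,201]]' --dr '[[-0.003,0.005,-0.012],[-0.003,0.005,-0.012],[-0.003,0.005,-0.012],[-0.003,0.005,-0.012],[-0.003,0.005,-0.012],[-0.003,0.005,-0.012],[-0.003,0.005,-0.012],[-0.003,0.005,-0.012]]'

```text
time: 28.9
position: [0.4446, -0.356, 0.0472]
tool_rot: [[0.929, 0.369, 0.006], [0.369, -0.929, -0.006], [0.003, 0.008, -1.0]]
force: [0.8, 0.0, -0.3]
finger_gap: 0.0611
grip_force: 0.0
```

Emit:
move_arm --linear '[[0,0,0],[0,0,0],[0,0,0],[0,0,0],[0,0,0],[0,0,0],[0,0,0]]' --dr '[[0,0,0],[0,0,0],[0,0,0],[0,0,0],[0,0,0],[0,0,0],[0,0,0]]' --hand 0 --squeeze 25

```text
time: 29.6
position: [0.4444, -0.3554, 0.0469]
tool_rot: [[0.93, 0.369, 0.005], [0.369, -0.93, -0.005], [0.003, 0.007, -1.0]]
force: [-1.9, 4.2, 5.7]
finger_gap: 0.0338
grip_force: 25.0
```

```bash
python3 - <<'E'
from h import *
o=get_obs();print(o["time"],o["force"])
R=down(yc+np.pi/2)
go([((.4417,-.3524,.30),down(.38)),(C(-.105,.087,.30),R)])
go([(C(-.105,.087,.30),R)],np.array([.4417,-.3524,.30]),down(.38))
E
```

```text
29.6 [-1.9259  4.1748  5.7249]
lin [-0.8, -2.1, -253.1] dr [0.007, -0.003, -0.002]
lin [237.7, -424.3, -255.3] dr [0.008, 0.002, -1.226]
lin [239.5, -421.6, 0.0] dr [0.0, 0.0, -1.224]
```

Emit:
move_arm --linear '[[0,0,-15],[0,0,-40],[0,0,-80],[0,0,-125],[0,0,-170],[0,0,-215],[0,0,-253],[0,0,-253]]' --dr '[[0,0,0],[0,0,0],[0,0,0],[0,0,0],[0,0,0],[0,0,0],[0,0,0],[0,0,0]]'

```text
time: 30.4
position: [0.4451, -0.3566, 0.3079]
tool_rot: [[0.93, 0.368, 0.014], [0.369, -0.929, -0.016], [0.007, 0.02, -1.0]]
force: [-0.3, -0.4, -1.1]
finger_gap: 0.0338
grip_force: 25.0
```

Emit:
move_arm --linear '[[12,-21,0],[36,-63,0],[66,-116,0],[96,-169,0],[126,-222,0],[156,-275,0],[186,-328,0],[210,-370,0],[228,-401,0],[239,-421,0],[239,-421,0],[239,-421,0],[239,-421,0],[239,-421,0]]' --dr '[[0,0,-0.06],[0,0,-0.18],[0,0,-0.31],[0,0,-0.44],[0,0,-0.57],[0,0,-0.7],[0,0,-0.83],[0,0,-0.96],[0,0,-1.08],[0,0,-1.18],[0,0,-1.222],[0,0,-1.222],[0,0,-1.222],[0,0,-1.222]]'

```text
time: 31.8
position: [0.51, 0.1237, 0.2968]
tool_rot: [[-0.026, 1.0, 0.005], [1.0, 0.026, -0.006], [-0.007, 0.004, -1.0]]
force: [-0.1, -0.1, -2.4]
finger_gap: 0.0337
grip_force: 25.0
```

```bash
python3 - <<'E'
from h import *
o=get_obs();print(o["time"],o["position"],o["force"],o["finger_gap"],o["joint_pos"],o["tool_rot"])
print(Ro.from_euler("z",-yc).apply(o["position"]-F))
c=camera_info("wrist");np.savez("w6.npz",**c);cv2.imwrite("pics/w6.png",snapshot("wrist"))
R=down(yc+np.pi/2)
zc=.049+.047
go([(C(-.105,.087,.15),R),(C(-.105,.087,zc+.02),R),(C(-.105,.087,zc),R)])
for q in [C(-.15,.002,.075),C(-.15,.172,.075),C(-.156,.172,.075),C(-.105,.002,.075),C(-.06,.087,.049)]:print(proj(c,q))
E
```

```text
31.8 [0.51   0.1237 0.2968] [-0.1246 -0.0707 -2.4102] 0.03372359333940179 [ 0.092  -0.0578  1.7096 -0.0068  1.4857  0.0666] [[-0.0259  0.9997  0.0046]
 [ 0.9996  0.026  -0.0064]
 [-0.0065  0.0044 -1.    ]]
[-0.1028  0.0827  0.2968]
lin [5.3, -3.0, 146.9] dr [0.005, 0.006, -0.007]
lin [5.5, -3.2, 180.9] dr [0.005, 0.006, -0.007]
lin [5.7, -3.3, 200.9] dr [0.005, 0.006, -0.007]
[272.6546 284.5954]
[264.2497 105.9591]
[257.3877 106.0099]
[317.4785 284.2202]
[361.6791 195.2298]
```

View pics/w6.png

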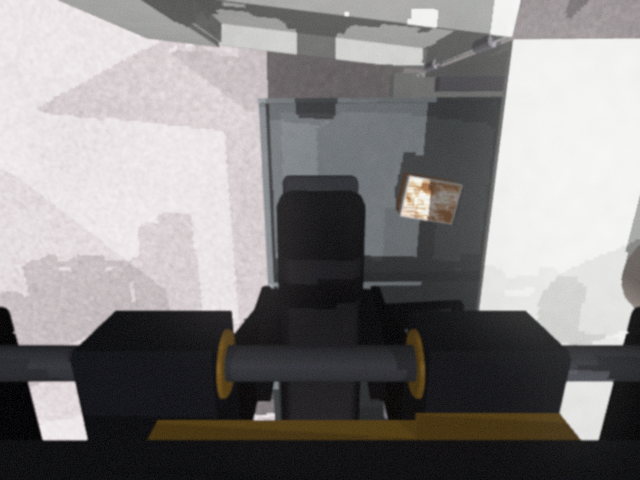

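The tray walls match the model: the front wall is at u≈265, the divider at v≈280, and the box is well behind. The stapler is held straight, so lower it.

Emit:
move_arm --linear '[[2,-1,45],[5,-3,90],[5,-3,130],[5,-3,160],[5,-3,180],[5.5,-3,190],[5.5,-3,190]]' --dr '[[0.005,0.006,-0.007],[0.005,0.006,-0.007],[0.005,0.006,-0.007],[0.005,0.006,-0.007],[0.005,0.006,-0.007],[0.005,0.006,-0.007],[0.005,0.006,-0.007]]'

```text
time: 32.55
position: [0.5071, 0.1285, 0.1059]
tool_rot: [[-0.034, 0.999, -0.003], [0.999, 0.034, -0.0], [-0.0, -0.003, -1.0]]
force: [0.0, 0.2, -2.2]
finger_gap: 0.0338
grip_force: 25.0
```

Emit:
move_arm --linear '[[0,0,2],[0,0,4],[0,0,6],[0,0,6],[0,0,6]]' --dr '[[0,0,0],[0,0,0],[0,0,0],[0,0,0],[0,0,0]]'

```text
time: 33.05
position: [0.5081, 0.1297, 0.1014]
tool_rot: [[-0.036, 0.999, 0.0], [0.999, 0.036, 0.0], [0.0, 0.0, -1.0]]
force: [-0.2, -0.3, -1.3]
finger_gap: 0.034
grip_force: 25.0
```

Emit:
move_arm --linear '[[0,0,1.5],[0,0,3],[0,0,3],[0,0,3]]' --dr '[[0,0,0],[0,0,0],[0,0,0],[0,0,0]]'

```text
time: 33.45
position: [0.5078, 0.1296, 0.0979]
tool_rot: [[-0.036, 0.999, -0.0], [0.999, 0.036, 0.0], [0.0, -0.0, -1.0]]
force: [-0.1, -0.1, -2.8]
finger_gap: 0.0339
grip_force: 25.0
```

Emit:
move_arm --linear '[[0,0,1],[0,0,2],[0,0,2],[0,0,2]]' --dr '[[0,0,0],[0,0,0],[0,0,0],[0,0,0]]'

```text
time: 33.85
position: [0.5079, 0.1296, 0.0961]
tool_rot: [[-0.036, 0.999, 0.0], [0.999, 0.036, 0.0], [0.0, 0.0, -1.0]]
force: [0.1, 0.6, -1.7]
finger_gap: 0.034
grip_force: 25.0
```

Emit:
move_arm --linear '[[0,0,1],[0,0,2],[0,0,2],[0,0,2]]' --dr '[[0,0,0],[0,0,0],[0,0,0],[0,0,0]]'

```text
time: 34.25
position: [0.5092, 0.1296, 0.0959]
tool_rot: [[-0.036, 0.999, 0.003], [0.999, 0.036, 0.0], [0.0, 0.003, -1.0]]
force: [-2.2, -1.2, 8.0]
finger_gap: 0.0336
grip_force: 25.0
```

Contact: the vertical force rose to +8 N. Release with a small opening, then lift straight up.

Emit:
move_arm --linear '[[0,0,0],[0,0,0],[0,0,0],[0,0,0],[0,0,0]]' --dr '[[0,0,0],[0,0,0],[0,0,0],[0,0,0],[0,0,0]]' --hand 58

```text
time: 34.75
position: [0.5078, 0.1296, 0.0939]
tool_rot: [[-0.036, 0.999, -0.0], [0.999, 0.036, 0.0], [0.0, -0.0, -1.0]]
force: [-0.5, -0.1, -0.5]
finger_gap: 0.0498
grip_force: 0.0
```

Emit:
move_arm --linear '[[0,0,-8],[0,0,-25],[0,0,-55],[0,0,-100],[0,0,-150],[0,0,-200],[30,0,-240],[30,-100,-240],[30,-150,-240],[30,-150,-240]]' --dr '[[0,0,0],[0,0,0],[0,0,0],[0,0,0],[0,0,0],[0,0,0],[0,0,0],[0,0,0],[0,0,0],[0,0,0]]'

```text
time: 35.75
position: [0.3555, 0.1542, 0.3346]
tool_rot: [[-0.036, 0.999, 0.0], [0.999, 0.036, 0.0], [0.0, 0.0, -1.0]]
force: [-0.7, 0.8, 1.9]
finger_gap: 0.0505
grip_force: 0.0
```

```bash
python3 - <<'E'
from h import *
o=get_obs();print(o["time"],o["position"],o["force"])
out=np.zeros((480,800,3),np.uint8);out[:,:400]=cv2.resize(snapshot("side")[130:370,270:470],(400,480),interpolation=2)
out[:,400:]=cv2.resize(snapshot("wrist"),(400,300))[0:0].reshape(0,400,3) if 0 else 0
out[:300,400:]=cv2.resize(snapshot("wrist"),(400,300))
out[300:,400:]=cv2.resize(snapshot("scene")[145:235,230:430],(400,180),interpolation=2)
cv2.imwrite("pics/c7.png",out)
E
```

```text
35.75 [0.3555 0.1542 0.3346] [-0.6515  0.7737  1.8606]
```

View pics/c7.png

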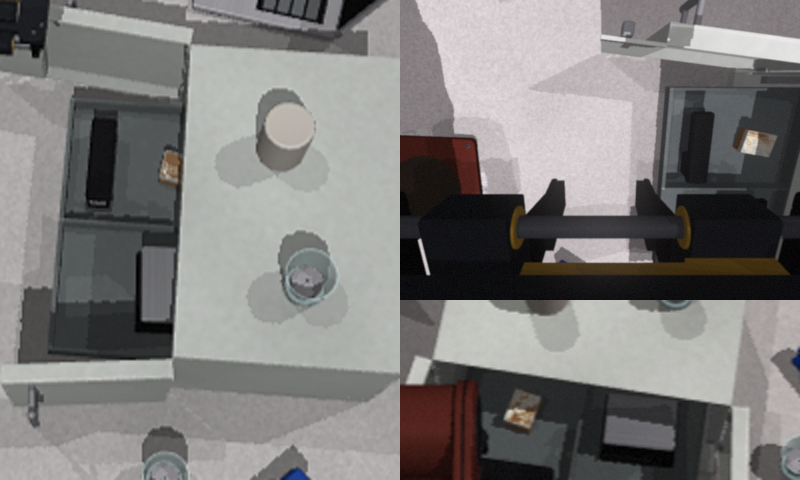

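The final view shows the stapler upright in the left compartment, at about (100,160) in the picture. Both leaves are wide open, the tray is out, and the other things are where they were. The arm is clear.

```bash
python3 -c "
from plant import job_done
print(job_done())"
```

```text
the job is handed in; nothing more can be done
None
```

The stapler stands on its base in the tray's left compartment, both leaves are wide open, the tray is at its stop, and I handed the job in at about 36 s; the highest wrist force I read was about 42 N, as the tray met its stop.

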